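# Shim the rocking bench meter

### The job

The grey bench meter rocks on the test bench because its foot nearest the orange wedge has lost its rubber boot. With the fingertips, push the wedge along the bench, thin end first, under that foot until it sits snug and the meter stands level without rocking; then press down firmly on top of the case right above that foot to check that it no longer gives, and leave it. Do not pick the wedge up, do not shove or tip the meter out of its place, and leave everything else alone.

Things in the scene. Friction and masses are not known exactly. Their poses are not given: they have to be found in the camera images.
- meter: grey bench meter, loose, about 2.4 kg: box 250 mm deep (x), 215 wide (y), 88 high on 18 mm rubber-booted feet at x +-100, y +-85 mm; flat top 106 mm above the bench. Origin on the bench under the case's centre; +x points out of the display panel (which stands 10 mm proud), away from the robot; z up. The foot at x +100, y -85 has no boot. Pushed sideways with over 10 N it slides.
- short_foot (a point): centre of the lower end of the bare foot: a round stud 18 mm across and only 11 mm long, so it hangs 7 mm above the bench, 22 mm inside the side of the case and 25 mm in from its display end. The meter stands on the other three feet, barely: about 2 N pressing above the bare foot rocks it 3 degrees down onto that foot.
- press_spot (a point): point on the flat top of the case straight above the short foot, 106 mm above the bench: the place to press
- wedge: bright orange plastic wedge, 70 g, flat on the bench beside the meter: 110 mm long (x), 45 wide (y), rising evenly from 2 mm thick at the thin end (x +55) to 16 mm at the upright back face (x -55). Origin at the centre of its underside. It starts with the thin end roughly pointing at the bare foot, 50 to 120 mm away. Friction holds it where it is left.
- wedge_back (a point): middle of the wedge's flat back face (45 mm wide, 16 mm high), 8 mm above the bench: the place to push. When the slope first touches the bare foot, the foot's centre is 80 mm ahead of this point (x +25 of the wedge) and 55 to 60 mm of the wedge still stick out from under the case; a few newtons more make it snug.
- fan: loose black 80 mm square cooling fan, 25 mm thick, lying flat; origin at the centre of its underside (bystander)
- tape: loose roll of blue insulating tape, 72 mm across, 19 mm high, lying flat; origin at the centre of its underside (bystander)
- jar: loose clear screw jar with a yellow cap, 52 mm across, 62 mm high; origin at the centre of its underside (bystander)
- hexkey: loose L-shaped hex key, legs 85 and 30 mm, 6 mm thick, lying flat; origin at its bend (bystander)
- driver: loose screwdriver, 170 mm long with a green handle, lying flat (bystander)
- brick: loose black power adaptor, 110 x 50 x 32 mm; origin at the centre of its underside (bystander)
- tray: loose blue parts tray, 160 x 110 x 30 mm, with spare rubber feet and screws; origin at the centre of its underside (bystander)
There are look-alikes about, which are no part of the job. What is shaped like the wedge but purple is not meant.

How it is judged (in metres and radians):
On the way, in this order (a step that is already met when the one before it is completed fails the run):
1. the wedge is under the short foot and carries it, the meter level (x of short_foot in the frame of wedge between -0.02 and 0.05 m and y of short_foot in the frame of wedge between -0.023 and 0.023 m and contact force between wedge and meter above 0.4 N and angle between meter's own z axis and vertical below 0.005 rad), for 0.2 s.
2. a finger presses on the case top above the short foot and the meter does not give (all of step 1 and contact force between the fingers and meter above 4 N and horizontal distance between the grasp point and press_spot below 0.045 m and height (world z) of the grasp point above 0.1 m), for 0.2 s.
At the end, for the whole second after the job is handed in: The short foot rests on the wedge's slope (within the wedge's width, at least 5 mm in from the thin end) with more than 0.4 N, the meter is level within 0.3 degrees, the wedge lies flat, and both are at rest (all of step 1 and linear speed of each of meter, wedge below 0.01 m/s and angular speed of meter below 0.05 rad/s and angle between wedge's own z axis and vertical below 0.05 rad and height (world z) of press_spot above 0.1 m); the robot touches nothing.
It fails at once if the wedge is picked up or tipped (height (world z) of wedge above 0.006 m or angle between wedge's own z axis and vertical above 0.15 rad).
It fails at once if the meter is shoved more than 20 mm or tipped up (distance of meter from where it was at the start of the episode above 0.02 m or distance of press_spot from where it was at the start of the episode above 0.025 m or angle between meter's own z axis and vertical above 0.1 rad).
It fails at once if another thing on the bench is moved by more than 15 mm (distance of any of fan, tape, jar, hexkey, driver, brick, tray from where it was at the start of the episode above 0.015 m).
It also fails if it takes over 48 s, if anything falls off the work surface, if the arm or the gripper's body presses on something with over 40 N, if the wrist force passes 120 N, or if a joint passes its speed limit or range.

### The arm

A 7-joint arm with a two-finger parallel gripper is mounted at the origin on the work surface. World frame = base frame: x ahead of the robot, y to its left, z up, the work surface at z = 0. Lengths are in mm, angles in degrees, forces in N, time in s.
With the tool pointing down it reaches from about 350 to 900 mm from the base axis. Payload 8.1 kg.
Tool frame: the origin (TCP) lies between the finger pads; the fingertips stand 14 mm ahead of it and the grasp point (between the pads) lies 5 mm behind it (bot.tip_reach is the distance from the TCP to the fingertips, in mm); z points along the fingers, x is the direction in which the jaws open and shut, and the axes are right-handed (so a half turn about z gives the same grasp; the last joint's range is limited). The gripper opens to 85 mm and grips with 20 to 120 N. Pads are 22 mm wide; open, the fingers measure 114 mm over their backs; the gripper's body (76 mm by 85 mm) begins 54 mm behind the grasp point. The pads swing forward as they close: fully open they stand 13 mm farther back than shut.
Start: joints at [-81.108, 24.895, 1.432, 90.138, -0.665, 64.973, -4.303], TCP at [159.373, 604.352, 245.323] pointing down, gripper open.
Joint ranges: [-149.89, 149.89], [-25.12, 119.58], [-72.63, 75.52], [4.76, 147.25], [-75.54, 255.54], [6.69, 114.76], [-157.13, 157.13]. Speed limits (degrees/s): [127.2, 127.2, 172.46, 172.46, 180, 180, 180].

### API

Orientations are given as [roll, pitch, yaw] about the fixed x, y, z axes, in that order (R = Rz(yaw) Ry(pitch) Rx(roll)).
In Python, from bench import bot gives the robot as it stands.
- The arm moves only by the shell command python3 -m creep 'ROWS'. ROWS is JSON, a list of rows, each a list of 3 entries, a list of its own where there are three numbers: the turn, a rotation vector about the tool's x, y, z in degrees, then the shift along the tool's x, y, z in m, then the opening, from 0 (shut) to 1 (fully open). In form: [[[ax, ay, az], [x, y, z], gripper], ...]. A call has 1 to 5 rows; each row shifts and turns the commanded pose from where the row before left it, along the tool's axes as they then stand; what a row does not reach is not made up. A row lasts 1/12 s, in which the tool goes at most 41.7 mm and 7.16 degrees, less where a joint would pass 70% of its speed; a pose out of reach is approached as far as the arm can. A call with a gripper value outside its range is refused whole. The fingers move at their own pace and stop on an object; the grip force is fixed at half the most. Time passes only in rows, so rows that do not move let the fingers close. It gives the time, the measured TCP pose, the force and the opening at its end, in the units of the state.
- bot.state(): the state, without advancing time (a new reading comes with each control period).
- bot.get_image(name): name is "side" or "top" or "wrist"; returns (picture, depth): 384x512x3 uint8, blue, green, red; 384x512 float32, mm along the optical axis (not along the pixel's ray), 0 where there is no reading.
- bot.calibration(name): a dict with "intrinsics" (3x3 intrinsics, pixels), "dist" ([k1, k2, p1, p2, k3] as OpenCV has them; the pictures are not rectified), "world_to_cam" (4x4, takes a point from world to camera coordinates). Camera axes: x right, y up, looking along -z (the intrinsics and any distortion apply to the point x, -y, -z); pixel columns grow to the right and rows downward; lengths in mm; the calibration is good to about 2 mm. A picture is of the moment at which its call begins: read the wrist's pose just before it. calibration takes no time and is no camera call; for the wrist camera it gives the pose at the moment of the call.
- bot.sign_off(): hands the job in, once; it reports no verdict.
The state is a dict: "time_s": time; "joint_pos": joint angles; "qd": joint speeds; "tau": joint torques, N m; "tool_pos": TCP position; "ee_rot": TCP orientation; "ft_force": force on the tool from outside, world axes, zero at the start; "ft_torque": the same for the moment, N m; "width": finger opening in mm.
Only numpy, scipy, OpenCV 4.12 (cv2) and the standard library are available. Lean on these libraries where they do the work, as an engineer would, in place of code of your own. Each camera call takes 0.05 s, during which the arm holds its last target.

## Working session

There is one attempt and no reset: what is moved stays moved. The work goes in short steps, Python scripts to look and compute and a shell command to move; the robot and the scene stay as the last step left them, time stands still between calls to the robot, and variables do not carry over. Pictures are saved under pics/ and viewed, and the job is handed in when it is done.

```bash
ls; mkdir -p pics
python3 - <<'E'
from bench import bot
import cv2
print(bot.state())
for n in("side","top","wrist"):
    im,d=bot.get_image(n); cv2.imwrite(f"pics/{n}0.png",im)
    import numpy as np; np.save(f"pics/{n}0.npy",d)
    print(n,bot.calibration(n))
E
```

```text
pics
{'time_s': 0.0, 'joint_pos': array([-81.10757658,  24.93474281,   1.42803244,  90.18886947,
        -0.66413114,  64.97256911,  -4.3032642 ]), 'qd': array([ 0.07017448, -0.03527728, -0.01269405,  0.03490914,  0.01691416,
        0.03348678, -0.0321752 ]), 'tau': array([-3.48150343e-04, -6.70456052e+01,  1.02468967e+00, -3.16220963e+01,
        1.54287613e-02,  1.21354478e-02,  2.17481193e-05]), 'tool_pos': array([159.25352808, 603.87641351, 244.54547026]), 'ee_rot': array([1.79992758e+02, 8.75991971e-02, 7.52274399e+01]), 'ft_force': array([-0.45221894, -0.53836735, -0.40152919]), 'ft_torque': array([-0.03886799, -0.04727406,  0.05487614]), 'width': 85.17033404221257}
side {'intrinsics': array([[409.3854309 ,   0.        , 255.17655102],
       [  0.        , 409.3854309 , 197.21065831],
       [  0.        ,   0.        ,   1.        ]]), 'dist': array([0.04330325, 0.        , 0.        , 0.        , 0.        ]), 'world_to_cam': array([[-9.99383560e-01, -3.48464729e-02,  4.26895034e-03,
         5.60892827e+02],
       [ 2.57769635e-02, -6.45790638e-01,  7.63079289e-01,
      
[... 721 characters left out ...]
     [ 0.00000000e+00,  0.00000000e+00,  0.00000000e+00,
         1.00000000e+00]])}
wrist {'intrinsics': array([[295.52387978,   0.        , 256.08111577],
       [  0.        , 295.52387978, 195.65750459],
       [  0.        ,   0.        ,   1.        ]]), 'dist': array([-0.06543897,  0.        ,  0.        ,  0.        ,  0.        ]), 'world_to_cam': array([[ 2.54320964e-01,  9.67119592e-01, -7.35820275e-04,
        -6.25554680e+02],
       [-9.15240359e-01,  2.40432431e-01, -3.23306869e-01,
         4.31289911e+01],
       [-3.12499492e-01,  8.28971671e-02,  9.46293891e-01,
        -3.81454621e+02],
       [ 0.00000000e+00,  0.00000000e+00,  0.00000000e+00,
         1.00000000e+00]])}
```

View pics/top0.png

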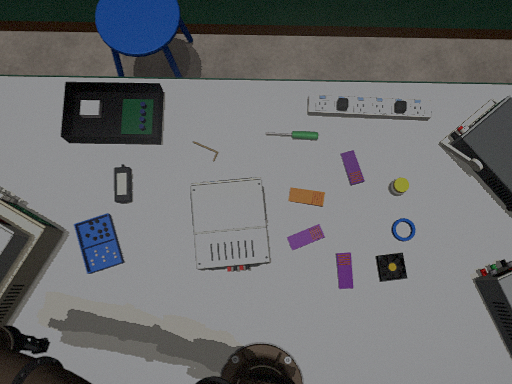

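View pics/side0.png

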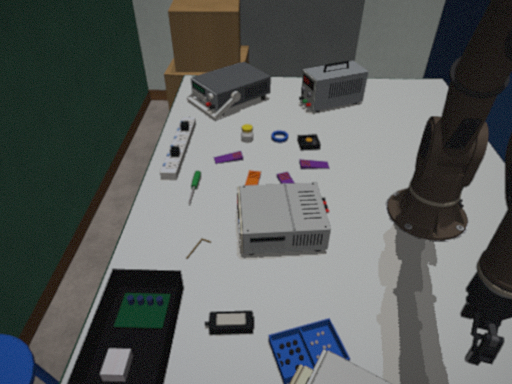

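View pics/wrist0.png

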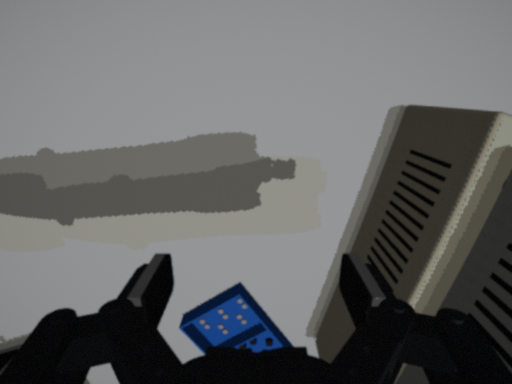

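Top view: the orange wedge is at (307,197). Its look-alikes are purple, at (306,236), (352,167) and (345,270). The meter's top centre is about (230,223), with the display side up in the image. The orange one is my choice, and I'll check it in a close crop.

```bash
cat > h.py <<'E'
import numpy as np,cv2
from bench import bot
def ray(n,uv,z,cal=None):
    c=cal or bot.calibration(n); uv=np.array(uv,float).reshape(-1,1,2)
    p=cv2.undistortPoints(uv,c["intrinsics"],np.array(c["dist"])).reshape(-1,2)
    T=c["world_to_cam"];R=T[:3,:3];o=-R.T@T[:3,3]
    d=np.c_[p[:,0],-p[:,1],-np.ones(len(p))]@R
    return o+d*((z-o[2])/d[:,2])[:,None]
def proj(n,P,cal=None):
    c=cal or bot.calibration(n);T=c["world_to_cam"]
    q=np.atleast_2d(P)@T[:3,:3].T+T[:3,3]
    q=q*[1,-1,-1]
    return cv2.projectPoints(q,np.zeros(3),np.zeros(3),c["intrinsics"],np.array(c["dist"]))[0].reshape(-1,2)
E
python3 - <<'E'
import cv2
im=cv2.imread("pics/top0.png")
a=im[165:285,180:340]; cv2.imwrite("pics/top0c.png",cv2.resize(a,None,fx=5,fy=5,interpolation=cv2.INTER_CUBIC))
E
```

```text
(no output)
```

View pics/top0c.png

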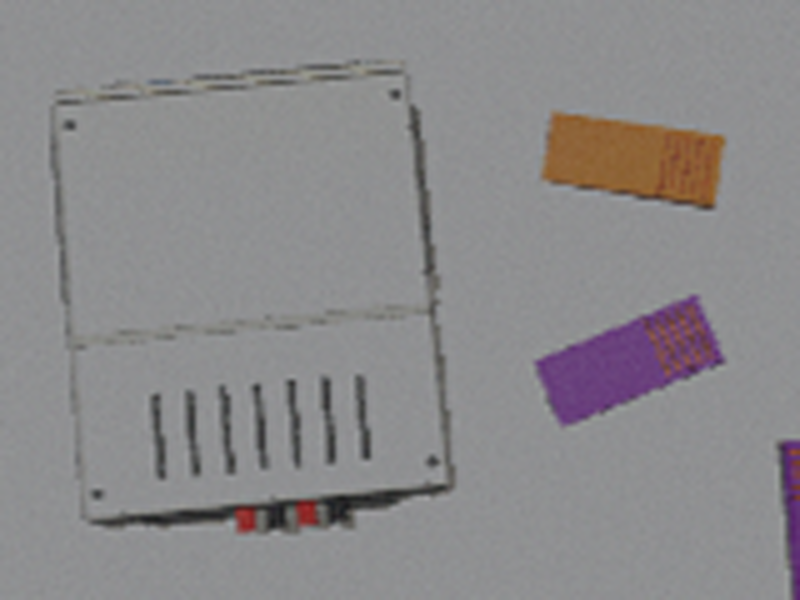

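Run:
```python
from h import *
f=lambda L:[((x+.5)/5-.5+180,(y+.5)/5-.5+165) for x,y in L]
th=ray("top",f([(555,113),(543,182)]),2); bk=ray("top",f([(723,137),(714,208)]),16)
print(th,bk)
t=th.mean(0);b=bk.mean(0);d=(t-b)[:2];print("len",np.hypot(*d),"yaw",np.degrees(np.arctan2(d[1],d[0])),"mid",(t+b)/2, [np.hypot(*(q[0]-q[1])[:2]) for q in(th,bk)])
m=ray("top",f([(55,103),(408,75),(453,487),(88,520)]),106);print(m)
print([np.linalg.norm(m[i]-m[(i+1)%4]) for i in range(4)])
c=m.mean(0); ax=(m[0]+m[1]-m[2]-m[3])[:2]; ay=(m[0]+m[3]-m[1]-m[2])[:2]
y1=np.degrees(np.arctan2(ax[1],ax[0])); y2=np.degrees(np.arctan2(ay[1],ay[0]))-90
print(c,y1,y2)
s=ray("top",f([(69,125),(395,94),(432,461),(97,494)]),106);print("screws",s,s.mean(0));
ax=(s[0]+s[1]-s[2]-s[3])[:2]; ay=(s[0]+s[3]-s[1]-s[2])[:2]
print(np.degrees(np.arctan2(ax[1],ax[0])),np.degrees(np.arctan2(ay[1],ay[0]))-90,np.hypot(*ax)/2,np.hypot(*ay)/2)
# segmentation check of the wedge w/ depth
d=np.load("pics/top0.npy");print(d[197,300:320])
```

```text
[[607.24347893 -86.90432972   2.        ]
 [562.18286488 -79.19993421   2.        ]] [[ 590.45888292 -192.61008361   16.        ]
 [ 544.66396625 -186.32465358   16.        ]]
len 107.78861267989404 yaw 80.84395052555985 mid [ 576.13729824 -136.25975028    9.        ] [np.float64(45.714512456404776), np.float64(46.22424714210093)]
[[588.14388827 221.46994798 106.        ]
 [608.41865592  10.20734173 106.        ]
 [363.11529745 -18.47410407 106.        ]
 [341.23590747 193.62789141 106.        ]]
[np.float64(212.23325611351592), np.float64(246.97441772687162), np.float64(213.2274939841308), np.float64(248.47279750092986)]
[475.22843728 101.70776926 106.        ] 6.550913292551097 5.686164573627082
screws [[574.85147298 212.63405162 106.        ]
 [596.64921237  17.89319067 106.        ]
 [378.03298545  -6.09708244 106.        ]
 [356.29462783 188.88015597 106.        ]] [476.45707466 103.32757896 106.        ]
6.232636575240008 6.374184781324729 219.8862209132864 196.0711533594259
[1584.8805 1588.6266 1586.9823 1587.3246 1582.8146 1584.1636 1586.3923
 1587.4982 1581.5306 1577.9095 1580.1316 1578.9824 1581.169  1583.7854
 1580.76   1579.4915 1580.5858 1577.6019 1582.461  1578.5132]
```

```bash
cat >> h.py <<'E'
from scipy.spatial.transform import Rotation as Ro
def pose():
    s=bot.state(); return np.array(s["tool_pos"]),Ro.from_euler("xyz",s["ee_rot"],degrees=True)
def plan(p=None,yaw=None):
    """prints turn vector in tool frame, then the shift after that turn, m"""
    P,R=pose()
    Rt=R if yaw is None else Ro.from_euler("xyz",[180,0,yaw],degrees=True)
    print("turn",np.round((R.inv()*Rt).as_rotvec(degrees=True),2))
    if p is not None: print("shift after turn, mm",np.round(Rt.inv().apply(np.array(p)-P),1))
E
python3 - <<'E'
from h import *
print(bot.tip_reach, [x for x in dir(bot) if x[0]!='_'])
P,R=pose();T=bot.calibration("wrist")["world_to_cam"];o=-T[:3,:3].T@T[:3,3]
print("cam in tool",R.inv().apply(o-P))
print("purple",ray("top",[(306,236),(352,167),(345,270),(400,186),(403,230)],8))
plan([565,-245,240],-4)
E
```

```text
14.0 ['PlanningError', 'calibration', 'get_image', 'sign_off', 'state', 'tip_reach']
cam in tool [   0.98239037  -82.95381241 -129.73962795]
purple [[ 450.351258   -134.74186697    8.        ]
 [ 675.4243112  -284.74468682    8.        ]
 [ 346.11934552 -255.46939192    8.        ]
 [ 615.14538511 -437.69324745    8.        ]
 [ 473.48858912 -441.52597194    8.        ]]
turn [5.000e-02 5.000e-02 7.922e+01]
shift after turn, mm [463.9 818.6   4.7]
```

```bash
python3 -m creep '[[[0,0,7],[0,0,0],0.15],[[0,0,7],[0,0,0],0.15],[[0,0,7],[0,0,0],0.15],[[0,0,7],[0,0,0],0.15],[[0,0,7],[0,0,0],0.15]]'
python3 -m creep '[[[0,0,7],[0,0,0],0.15],[[0,0,7],[0,0,0],0.15],[[0,0,7],[0,0,0],0.15],[[0,0,7],[0,0,0],0.15],[[0,0,7],[0,0,0],0.15]]'
python3 -m creep '[[[0,0,7],[0,0,0],0.15],[[0,0,2],[0,0,0],0.15],[[0,0,0],[0,0,0],0.15]]'
python3 -c "
from h import *
plan([565,-222,240],-4)"
```

```text
time_s: 0.57
tool_pos: [159.3, 604.2, 245.0]
ee_rot: [180.0, 0.0, 39.9]
ft_force: [0.1, 0.8, -0.5]
width: 25.8
time_s: 0.98
tool_pos: [159.3, 604.2, 245.0]
ee_rot: [180.0, 0.0, 4.9]
ft_force: [0.3, 0.3, 0.1]
width: 13.0
time_s: 1.23
tool_pos: [159.1, 604.2, 245.0]
ee_rot: [180.0, -0.0, -3.9]
ft_force: [-0.5, -0.1, -0.2]
width: 12.9
turn [ 0.04 -0.01  0.14]
shift after turn, mm [462.5 795.9   5. ]
```

```bash
for i in 1; do
python3 -m creep '[[[0,0,0],[0.02,0.034,0],0.15],[[0,0,0],[0.02,0.034,0],0.15],[[0,0,0],[0.02,0.034,0],0.15],[[0,0,0],[0.02,0.034,0],0.15],[[0,0,0],[0.02,0.034,0],0.15]]'
python3 -m creep '[[[0,0,0],[0.02,0.034,0],0.15],[[0,0,0],[0.02,0.034,0],0.15],[[0,0,0],[0.02,0.034,0],0.15],[[0,0,0],[0.02,0.034,0],0.15],[[0,0,0],[0.02,0.034,0],0.15]]'
python3 -m creep '[[[0,0,0],[0.02,0.034,0],0.15],[[0,0,0],[0.02,0.034,0],0.15],[[0,0,0],[0.02,0.034,0],0.15],[[0,0,0],[0.02,0.034,0],0.15],[[0,0,0],[0.02,0.034,0],0.15]]'
python3 -m creep '[[[0,0,0],[0.02,0.034,0],0.15],[[0,0,0],[0.02,0.034,0],0.15],[[0,0,0],[0.02,0.034,0],0.15],[[0,0,0],[0.02,0.034,0],0.15],[[0,0,0],[0.02,0.034,0],0.15]]'
done
python3 -c "
from h import *
plan([565,-222,240],-4)"
```

```text
time_s: 1.65
tool_pos: [248.4, 426.3, 245.2]
ee_rot: [180.0, 0.0, -3.6]
ft_force: [1.9, -0.2, 0.8]
width: 13.2
time_s: 2.07
tool_pos: [337.0, 250.0, 245.4]
ee_rot: [-180.0, -0.0, -3.6]
ft_force: [1.0, -0.1, 0.5]
width: 13.0
time_s: 2.48
tool_pos: [425.5, 73.8, 245.6]
ee_rot: [-180.0, -0.0, -3.6]
ft_force: [0.2, 1.3, 0.5]
width: 12.8
time_s: 2.9
tool_pos: [514.3, -102.2, 245.2]
ee_rot: [-180.0, -0.0, -3.6]
ft_force: [0.8, 0.9, 0.4]
width: 12.5
turn [-0.02 -0.    0.39]
shift after turn, mm [ 59.  115.9   5.2]
```

```bash
python3 -m creep '[[[0,0,0],[0.0195,0.034,0],0.15],[[0,0,0],[0.0195,0.034,0],0.15],[[0,0,0],[0.0195,0.034,0],0.15],[[0,0,0],[0.0,0.013,0],0.15],[[0,0,0],[0,0,0],0.15]]'
python3 - <<'E'
from h import *
print(pose()[0],bot.state()["ee_rot"])
for n in("wrist","top"):
    c=bot.calibration(n)
    im,d=bot.get_image(n);cv2.imwrite(f"pics/{n}1.png",im)
    np.save(f"pics/{n}1cal.npy",c["world_to_cam"])
im=cv2.imread("pics/top1.png");cv2.imwrite("pics/top1c.png",cv2.resize(im[165:285,180:340],None,fx=5,fy=5,interpolation=cv2.INTER_CUBIC))
E
```

```text
time_s: 3.32
tool_pos: [563.7, -224.2, 245.0]
ee_rot: [179.8, 0.0, -4.0]
ft_force: [-0.3, 0.4, -0.4]
width: 12.8
[ 563.7368591  -224.16537255  245.01941751] [ 1.79830206e+02  3.86460783e-02 -4.00141113e+00]
```

View pics/wrist1.png

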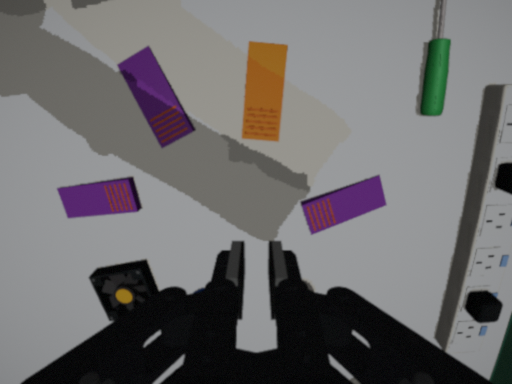

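The wrist view shows the orange wedge with its thin end at (249,42)–(287,45), pointing away. Its ridged back is at (243,138)–(279,141). A purple look-alike lies at (343,203), clear of the approach.

Run:
```python
from h import *
c=bot.calibration("wrist")
th=ray("wrist",[(249,42),(287,45)],2,c);bk=ray("wrist",[(243,139),(279,141)],16,c)
t=th.mean(0);b=bk.mean(0);d=(t-b)[:2];yaw=np.arctan2(d[1],d[0]);print(th,bk,np.hypot(*d),np.degrees(yaw))
print("purple corner",ray("wrist",[(302,203),(313,233)],10,c))
for foot in([584.7,29.0],):
    v=np.array(foot)-b[:2];u=d/np.hypot(*d);print("along",v@u,"left",v@[-u[1],u[0]], "heading",np.degrees(np.arctan2(v[1],v[0])))
```

```text
[[565.73524533 -75.31187538   2.        ]
 [609.229373   -81.26532802   2.        ]] [[ 550.96664456 -184.2268782    16.        ]
 [ 594.20676363 -189.44601221   16.        ]] 109.56511022741253 82.18632211232656
purple corner [[ 621.5230439  -273.45917239   10.        ]
 [ 635.97668524 -318.19934572   10.        ]]
along 215.4793209113618 left 17.342585567825445 heading 86.78778335329056
```

View pics/top1c.png

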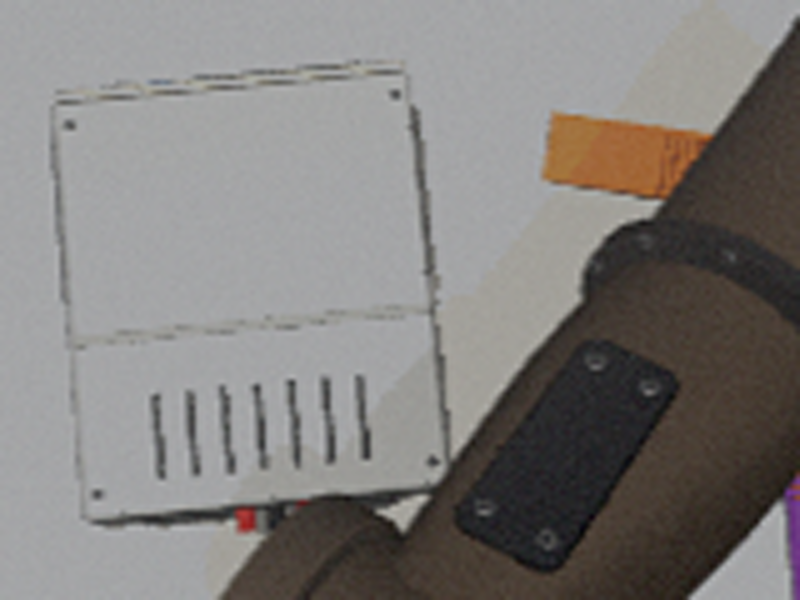

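```bash
python3 -m creep '[[[0,0,0],[0.004,0,0.04],0.15],[[0,0,0],[0,0,0.04],0.15],[[0,0,0],[0,0,0.04],0.15],[[0,0,0],[0,0,0.04],0.15],[[0,0,0],[0,0,0.03],0.15]]'
python3 -m creep '[[[0,0,0],[0,0,0.02],0.15],[[0,0,0],[0,0,0.012],0.15],[[0,0,0],[0,0,0.005],0.15],[[0,0,0],[0,0,0],0.15],[[0,0,0],[0,0,0],0.15]]'
python3 - <<'E'
from h import *
print(pose()[0],bot.state()["ee_rot"],bot.state()["ft_force"])
for n in("wrist","side"):
    im,d=bot.get_image(n);cv2.imwrite(f"pics/{n}2.png",im)
im=cv2.imread("pics/side2.png");cv2.imwrite("pics/side2c.png",cv2.resize(im[130:260,200:360],None,fx=4,fy=4,interpolation=cv2.INTER_CUBIC))
E
```

```text
time_s: 3.83
tool_pos: [567.6, -215.9, 52.4]
ee_rot: [-179.9, 0.1, -3.6]
ft_force: [0.3, -0.3, 0.4]
width: 13.2
time_s: 4.25
tool_pos: [569.4, -219.1, 19.5]
ee_rot: [180.0, -0.1, -3.7]
ft_force: [0.4, -0.8, 0.7]
width: 12.7
[ 569.35061932 -219.07030907   19.47659377] [ 1.79996958e+02 -8.90472732e-02 -3.71851856e+00] [ 0.40455153 -0.75285215  0.7080672 ]
```

View pics/wrist2.png

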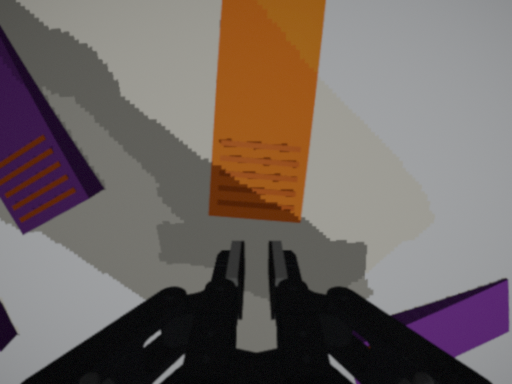

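View pics/side2c.png

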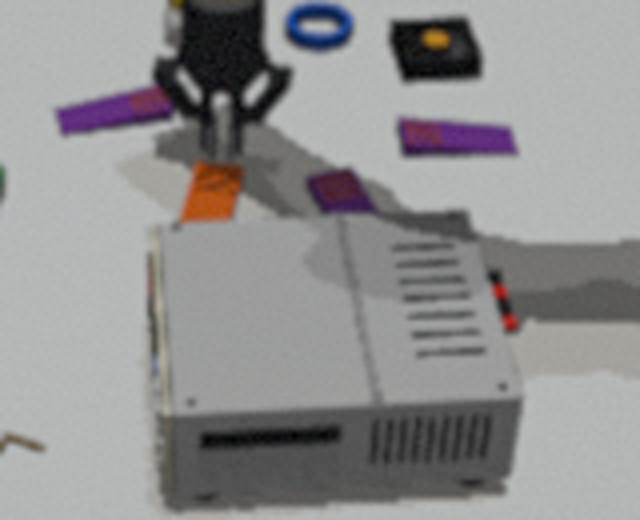

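```bash
python3 - <<'E'
from h import *
c=bot.calibration("wrist")
bk=ray("wrist",[(209,214),(301,221)],16,c);th=ray("wrist",[(222,0),(325,0)],[4.,4.],c)
print(bk,th,bk.mean(0)); e=(bk[1]-bk[0])[:2];print("heading",np.degrees(np.arctan2(e[1],e[0]))+90)
E
python3 -m creep '[[[0,0,0],[0,-0.003,0.002],0.28],[[0,0,0],[0,-0.002,0],0.28],[[0,0,0],[0,0,0],0.28],[[0,0,0],[0,0,0],0.28]]'
```

```text
[[ 549.09908722 -188.97505527   16.        ]
 [ 593.93303642 -195.6673644    16.        ]] [[563.4491211  -94.25240243   4.        ]
 [608.35473848 -96.89483119   4.        ]] [ 571.51606182 -192.32120983   16.        ]
heading 81.51021239863167
time_s: 4.68
tool_pos: [569.1, -214.0, 16.6]
ee_rot: [-180.0, -0.0, -3.7]
ft_force: [0.2, 0.0, -1.0]
width: 23.9
```

```bash
python3 -m creep '[[[0,0,0],[0,-0.006,0],0.28],[[0,0,0],[0,-0.006,0],0.28],[[0,0,0],[0,-0.006,0],0.28],[[0,0,0],[0,-0.006,0],0.28],[[0,0,0],[0,-0.006,0],0.28]]'
python3 -m creep '[[[0,0,0],[0,-0.006,0],0.28],[[0,0,0],[0,-0.006,0],0.28],[[0,0,0],[0,-0.006,0],0.28],[[0,0,0],[0,0,0],0.28]]'
python3 - <<'E'
from h import *
print(pose()[0],bot.state()["ee_rot"],bot.state()["ft_force"])
for n in("wrist","top"):
    im,d=bot.get_image(n);cv2.imwrite(f"pics/{n}3.png",im)
im=cv2.imread("pics/top3.png");cv2.imwrite("pics/top3c.png",cv2.resize(im[165:285,180:340],None,fx=5,fy=5,interpolation=cv2.INTER_CUBIC))
E
```

```text
time_s: 5.1
tool_pos: [570.9, -183.5, 16.3]
ee_rot: [-180.0, 0.0, -3.8]
ft_force: [-0.6, 0.0, 0.5]
width: 24.1
time_s: 5.43
tool_pos: [572.2, -164.5, 16.1]
ee_rot: [-179.9, 0.0, -3.7]
ft_force: [0.4, -0.5, 0.3]
width: 24.0
[ 572.19716579 -164.46064314   16.09040683] [-1.79934208e+02  2.50053810e-02 -3.67160342e+00] [ 0.38801932 -0.47991264  0.3341359 ]
```

View pics/wrist3.png

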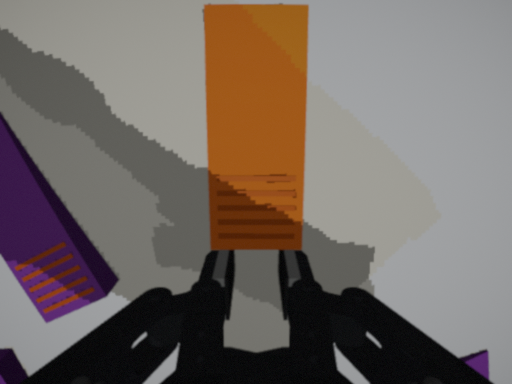

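View pics/top3c.png

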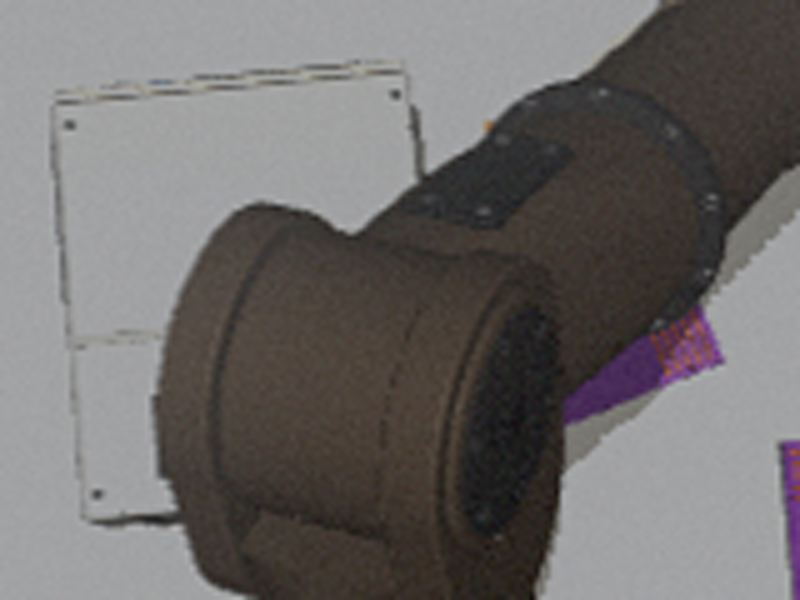

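The wrist view shows the wedge square on the two fingertips: back edge (209,248)–(302,249), thin end (205,6)–(308,6). The top crop shows the meter unmoved.

Run:
```python
from h import *
c=bot.calibration("wrist")
bk=ray("wrist",[(209,248),(302,249)],16,c);th=ray("wrist",[(205,5),(308,6)],2,c)
b=bk.mean(0);t=th.mean(0);d=(t-b)[:2];print(b,t,np.hypot(*d),np.degrees(np.arctan2(d[1],d[0])))
u=d/np.hypot(*d)
v=np.array([584.7,29.0])-b[:2];print("along",v@u,"left",v@[-u[1],u[0]])
```

```text
[ 573.14681843 -154.05874798   16.        ] [580.70495155 -44.2876646    2.        ] 110.03097801350849 86.06119644315307
along 183.41995987291702 left 1.0485876924562656
```

```bash
python3 -m creep '[[[0,0,0],[0,-0.006,0],0.28],[[0,0,0],[0,-0.006,0],0.28],[[0,0,0],[0,-0.006,0],0.28],[[0,0,0],[0,-0.006,0],0.28],[[0,0,0],[0,-0.006,0],0.28]]'
python3 -m creep '[[[0,0,0],[0,-0.006,0],0.28],[[0,0,0],[0,-0.006,0],0.28],[[0,0,0],[0,-0.006,0],0.28],[[0,0,0],[0,-0.006,0],0.28],[[0,0,0],[0,0,0],0.28]]'
python3 - <<'E'
from h import *
print(pose()[0],bot.state()["ee_rot"],bot.state()["ft_force"])
for n in("wrist","side"):
    im,d=bot.get_image(n);cv2.imwrite(f"pics/{n}4.png",im)
im=cv2.imread("pics/side4.png");cv2.imwrite("pics/side4c.png",cv2.resize(im[130:260,200:360],None,fx=4,fy=4,interpolation=cv2.INTER_CUBIC))
E
```

```text
time_s: 5.95
tool_pos: [574.1, -135.8, 16.3]
ee_rot: [-180.0, 0.0, -3.8]
ft_force: [0.4, -1.0, 0.8]
width: 23.8
time_s: 6.37
tool_pos: [575.7, -110.6, 16.1]
ee_rot: [-179.9, 0.0, -3.7]
ft_force: [-0.3, 0.6, 0.1]
width: 24.1
[ 575.71264218 -110.60631406   16.09608885] [-1.79937953e+02  2.28429288e-02 -3.67223319e+00] [-0.27279681  0.63404369  0.05527867]
```

View pics/wrist4.png

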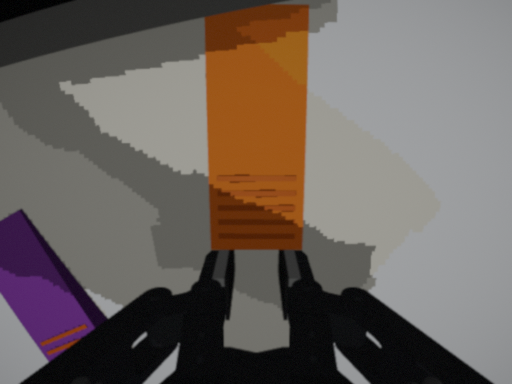

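View pics/side4c.png

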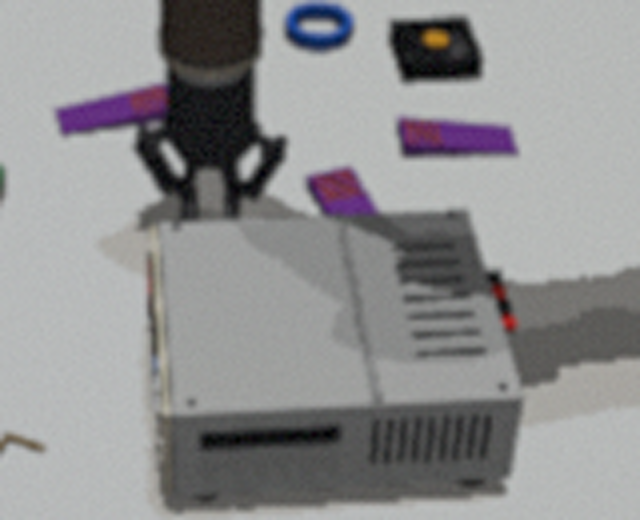

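```bash
python3 -m creep '[[[0,0,0],[0,-0.006,0],0.28],[[0,0,0],[0,-0.006,0],0.28],[[0,0,0],[0,-0.006,0],0.28],[[0,0,0],[0,-0.006,0],0.28],[[0,0,0],[0,-0.006,0],0.28]]'
python3 -m creep '[[[0,0,0],[0,-0.004,0],0.28],[[0,0,0],[0,-0.003,0],0.28],[[0,0,0],[0,-0.003,0],0.28],[[0,0,0],[0,0,0],0.28]]'
python3 - <<'E'
from h import *
print(pose()[0],bot.state()["ee_rot"],bot.state()["ft_force"])
for n in("wrist","side"):
    im,d=bot.get_image(n);cv2.imwrite(f"pics/{n}5.png",im)
im=cv2.imread("pics/side5.png");cv2.imwrite("pics/side5c.png",cv2.resize(im[130:260,200:360],None,fx=4,fy=4,interpolation=cv2.INTER_CUBIC))
E
```

```text
time_s: 6.88
tool_pos: [577.6, -81.9, 16.3]
ee_rot: [-180.0, 0.0, -3.8]
ft_force: [0.3, -1.3, -0.8]
width: 24.1
time_s: 7.22
tool_pos: [578.2, -71.8, 16.2]
ee_rot: [-180.0, 0.0, -3.7]
ft_force: [0.3, 0.2, -0.4]
width: 23.8
[578.24757595 -71.84653849  16.23584249] [-1.79976919e+02  8.15588933e-03 -3.73048543e+00] [ 0.30995199  0.24019536 -0.38006573]
```

View pics/wrist5.png

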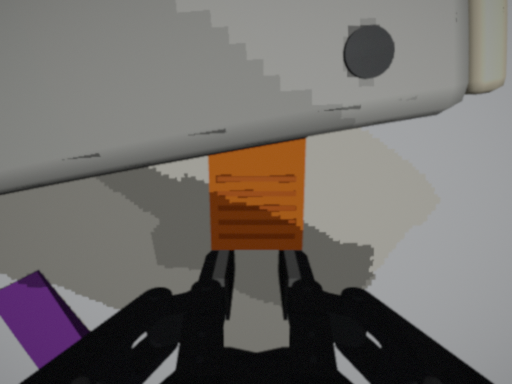

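Run:
```python
from h import *
c=bot.calibration("wrist")
s=ray("wrist",[(369,51)],106,c)[0];print("screw",s)
a=np.radians(6.3);X=np.array([np.cos(a),np.sin(a)]);Y=np.array([-np.sin(a),np.cos(a)])
f=s[:2]-10*X+13*Y;print("foot est",f)
bk=ray("wrist",[(209,248),(303,249)],16,c);b=bk.mean(0)[:2];print(b)
h=np.radians(86.2);u=np.array([np.cos(h),np.sin(h)]);n=np.array([-u[1],u[0]])
for q in(f,np.array([584.7,29.])):print((q-b)@u,(q-b)@n)
```

```text
screw [598.73859502  15.87571718 106.        ]
foot est [587.37243942  27.69986649]
[579.53015377 -60.67343749]
88.69875132533267 -1.9682005883831655
89.81891346327491 0.7845283083946393
```

```bash
python3 -m creep '[[[0,0,0],[0,-0.002,0],0.28],[[0,0,0],[0,-0.002,0],0.28],[[0,0,0],[0,0,0],0.28]]'
for i in 1 ; do python3 -m creep '[[[0,0,0],[0,-0.002,0],0.28],[[0,0,0],[0,0,0],0.28]]'; python3 -m creep '[[[0,0,0],[0,-0.001,0],0.28],[[0,0,0],[0,0,0],0.28]]'; python3 -m creep '[[[0,0,0],[0,-0.001,0],0.28],[[0,0,0],[0,0,0],0.28]]' ; done
```

```text
time_s: 7.57
tool_pos: [578.6, -68.4, 16.3]
ee_rot: [-180.0, -0.0, -3.8]
ft_force: [-0.2, 0.3, 1.1]
width: 23.9
time_s: 7.73
tool_pos: [578.6, -66.4, 16.3]
ee_rot: [-180.0, 0.0, -3.8]
ft_force: [0.8, 0.1, 0.5]
width: 23.9
time_s: 7.9
tool_pos: [578.7, -65.5, 16.3]
ee_rot: [-180.0, 0.0, -3.8]
ft_force: [-0.2, 0.6, 0.1]
width: 24.2
time_s: 8.07
tool_pos: [578.7, -64.6, 16.3]
ee_rot: [-180.0, 0.0, -3.8]
ft_force: [-0.3, -0.2, 0.5]
width: 24.5
```

```bash
python3 -m creep '[[[0,0,0],[0,-0.001,0],0.28],[[0,0,0],[0,0,0],0.28]]'; python3 -m creep '[[[0,0,0],[0,-0.001,0],0.28],[[0,0,0],[0,0,0],0.28]]'; python3 -m creep '[[[0,0,0],[0,-0.001,0],0.28],[[0,0,0],[0,0,0],0.28]]'; python3 -m creep '[[[0,0,0],[0,-0.001,0],0.28],[[0,0,0],[0,0,0],0.28]]'
```

```text
time_s: 8.23
tool_pos: [578.8, -63.5, 16.3]
ee_rot: [-180.0, -0.0, -3.8]
ft_force: [-0.5, -0.5, -0.2]
width: 23.8
time_s: 8.4
tool_pos: [578.9, -62.6, 16.3]
ee_rot: [-180.0, -0.0, -3.8]
ft_force: [0.2, -0.5, 0.1]
width: 24.0
time_s: 8.57
tool_pos: [578.9, -61.7, 16.3]
ee_rot: [180.0, -0.0, -3.8]
ft_force: [-0.5, -1.2, -0.2]
width: 23.8
time_s: 8.73
tool_pos: [579.0, -61.1, 16.3]
ee_rot: [180.0, -0.0, -3.8]
ft_force: [-0.7, -2.0, -0.0]
width: 23.7
```

```bash
python3 -m creep '[[[0,0,0],[0,-0.0007,0],0.28],[[0,0,0],[0,0,0],0.28]]'; python3 -m creep '[[[0,0,0],[0,-0.0007,0],0.28],[[0,0,0],[0,0,0],0.28]]'
```

```text
time_s: 8.9
tool_pos: [579.0, -60.7, 16.3]
ee_rot: [180.0, -0.0, -3.8]
ft_force: [0.0, -4.2, -1.4]
width: 24.2
time_s: 9.07
tool_pos: [579.0, -60.2, 16.3]
ee_rot: [179.9, -0.0, -3.8]
ft_force: [-0.2, -5.9, -0.7]
width: 24.2
```

Run:
```python
from h import *
print(pose()[0],bot.state()["ft_force"])
for n in("wrist","side"):
    im,d=bot.get_image(n);cv2.imwrite(f"pics/{n}6.png",im)
a=cv2.imread("pics/side6.png")[130:260,200:360];b=cv2.imread("pics/side0.png")[130:260,200:360]
cv2.imwrite("pics/side6c.png",np.vstack([cv2.resize(q[60:],None,fx=4,fy=4,interpolation=cv2.INTER_CUBIC) for q in(a,b)]))
```

```text
[579.00731391 -60.21106188  16.32720709] [-0.24900641 -5.90615321 -0.68515333]
```

View pics/wrist6.png

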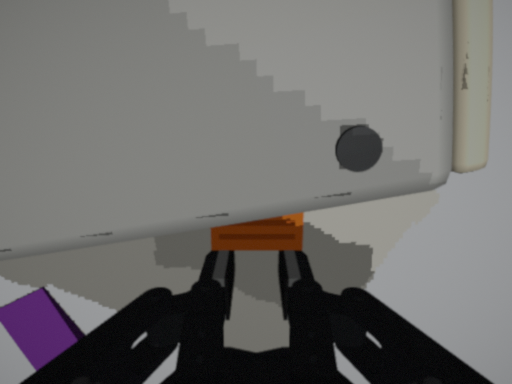

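View pics/side6c.png

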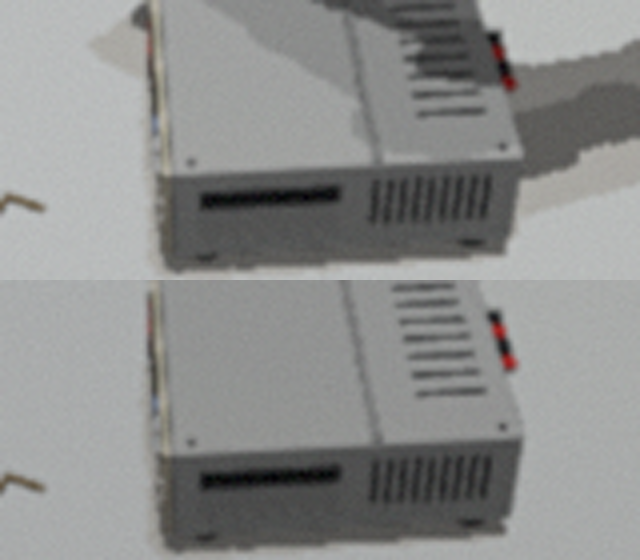

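Snug: push force is 5.9 N, and about 2 mm of travel came after first contact. The side crops before and now match, so the meter hasn't shifted. Next I'll back off, rise, and press above the foot.

```bash
python3 - <<'E'
from h import *
c=bot.calibration("wrist")
s=ray("wrist",[(358,148)],106,c)[0];print("screw",s)
a=np.radians(6.3);print("foot",s[:2]-10*np.array([np.cos(a),np.sin(a)])+13*np.array([-np.sin(a),np.cos(a)]))
E
python3 -m creep '[[[0,0,0],[0,0.004,0],0.28],[[0,0,0],[0,0.015,0],0.28],[[0,0,0],[0,0.02,0],0.28],[[0,0,0],[0,0,0],0.28],[[0,0,0],[0,0,0],0.28]]'
python3 -m creep '[[[0,0,0],[0,0,-0.04],0],[[0,0,0],[0,0,-0.04],0],[[0,0,0],[0,0,-0.04],0],[[0,0,0],[0,0,-0.04],0],[[0,0,0],[0,0,0],0]]'
python3 - <<'E'
from h import *
plan([586,28.5,176],-3.8)
for n in("wrist",):
    im,d=bot.get_image(n);cv2.imwrite(f"pics/{n}7.png",im)
E
```

```text
screw [598.57354525  16.16920429 106.        ]
foot [587.20738965  27.9933536 ]
time_s: 9.58
tool_pos: [576.5, -99.0, 16.4]
ee_rot: [-180.0, -0.0, -3.9]
ft_force: [-0.1, 0.4, -0.3]
width: 24.3
time_s: 10.0
tool_pos: [580.2, -98.4, 183.5]
ee_rot: [-179.9, -0.6, -3.7]
ft_force: [1.6, -0.3, 0.6]
width: 0.2
turn [-0.06 -0.58  0.08]
shift after turn, mm [  -2.6 -127.     7.5]
```

View pics/wrist7.png

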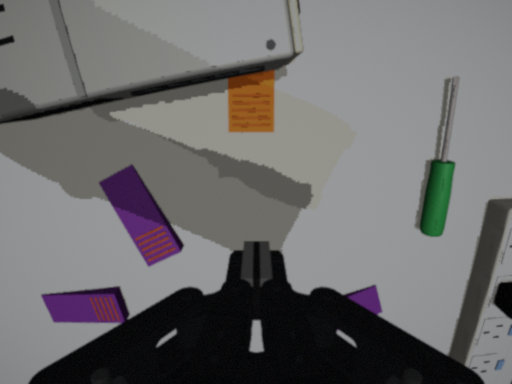

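The wedge stayed put when released, with its back edge at (228,132)–(274,132). The meter corner screw is at (270,44). I'll move above the press spot.

```bash
python3 -m creep '[[[0,0,0],[0.001,-0.035,0],0],[[0,0,0],[0.001,-0.035,0],0],[[0,0,0],[0,-0.035,0],0],[[0,0,0],[0,-0.022,0],0],[[0,0,0],[0,0,0],0]]'
python3 -m creep '[[[0,0,0],[0,0,0.025],0],[[0,0,0],[0,0,0.015],0],[[0,0,0],[0,0,0.006],0],[[0,0,0],[0,0,0],0],[[0,0,0],[0,0,0],0]]'
```

```text
time_s: 10.47
tool_pos: [586.4, 36.8, 174.5]
ee_rot: [-179.8, 0.2, -3.2]
ft_force: [-0.5, 0.9, -0.3]
width: 0.0
time_s: 10.88
tool_pos: [586.7, 28.3, 130.2]
ee_rot: [180.0, 0.1, -3.8]
ft_force: [0.3, 0.1, 0.4]
width: -0.1
```

```bash
python3 -m creep '[[[0,0,0],[0,0,0.003],0],[[0,0,0],[0,0,0.003],0],[[0,0,0],[0,0,0.002],0],[[0,0,0],[0,0,0],0]]'
python3 -m creep '[[[0,0,0],[0,0,0.001],0],[[0,0,0],[0,0,0],0]]'
python3 -m creep '[[[0,0,0],[0,0,0.001],0],[[0,0,0],[0,0,0],0]]'
python3 -m creep '[[[0,0,0],[0,0,0.001],0],[[0,0,0],[0,0,0],0]]'
```

```text
time_s: 11.22
tool_pos: [586.8, 28.4, 122.2]
ee_rot: [-180.0, 0.0, -3.8]
ft_force: [0.5, 0.6, 0.3]
width: 0.1
time_s: 11.38
tool_pos: [586.9, 28.4, 121.3]
ee_rot: [-180.0, -0.0, -3.8]
ft_force: [-0.2, 0.9, 0.9]
width: 0.1
time_s: 11.55
tool_pos: [586.9, 28.3, 120.3]
ee_rot: [-180.0, -0.0, -3.8]
ft_force: [-0.6, 0.4, 0.0]
width: 0.1
time_s: 11.72
tool_pos: [587.0, 28.3, 120.0]
ee_rot: [-180.0, -0.0, -3.8]
ft_force: [-3.6, 0.3, 8.9]
width: 0.2
```

```bash
python3 -m creep '[[[0,0,0],[0,0,0.0005],0],[[0,0,0],[0,0,0],0],[[0,0,0],[0,0,0],0],[[0,0,0],[0,0,0],0],[[0,0,0],[0,0,0],0]]'
python3 - <<'E'
from h import *
print(pose()[0],bot.state()["ft_force"])
im,d=bot.get_image("side");cv2.imwrite("pics/side8.png",im)
cv2.imwrite("pics/side8c.png",cv2.resize(im[130:260,200:360],None,fx=4,fy=4,interpolation=cv2.INTER_CUBIC))
E
```

```text
time_s: 12.13
tool_pos: [587.0, 28.3, 120.0]
ee_rot: [-179.9, -0.0, -3.8]
ft_force: [-4.0, 0.8, 13.9]
width: 0.2
[587.01439073  28.30510337 119.97211091] [-3.97857768  0.78671972 13.89596863]
```

View pics/side8c.png

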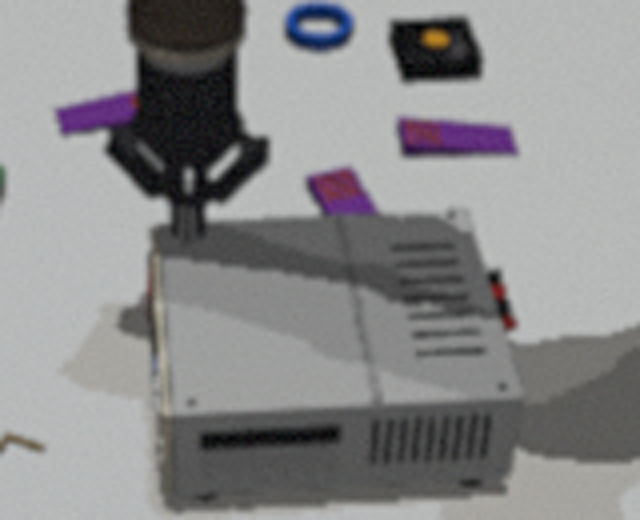

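The side view shows the shut fingertips on the case corner above the bare foot. At 14 N the tip stays at z = 106.0 mm, so the foot doesn't give. I'll release and look again.

```bash
python3 -m creep '[[[0,0,0],[0,0,-0.003],0],[[0,0,0],[0,0,-0.01],0],[[0,0,0],[0,0,-0.03],0],[[0,0,0],[0,0,-0.03],0],[[0,0,0],[0,0,-0.03],0]]'
python3 -m creep '[[[0,0,0],[0,0.04,0],0],[[0,0,0],[0,0.04,0],0],[[0,0,0],[0,0.04,0],0],[[0,0,0],[0,0.02,0],0],[[0,0,0],[0,0,0],0]]'
python3 -m creep '[[[0,0,0],[0,0,0],0],[[0,0,0],[0,0,0],0],[[0,0,0],[0,0,0],0],[[0,0,0],[0,0,0],0]]'
python3 - <<'E'
from h import *
im,d=bot.get_image("wrist");cv2.imwrite("pics/wrist9.png",im)
im2,d=bot.get_image("side");cv2.imwrite("pics/side9.png",im2)
E
```

```text
time_s: 12.6
tool_pos: [586.6, 28.0, 223.4]
ee_rot: [180.0, 0.0, -3.8]
ft_force: [0.3, -0.1, 0.8]
width: 0.1
time_s: 13.02
tool_pos: [576.4, -118.2, 223.3]
ee_rot: [179.8, -0.1, -4.3]
ft_force: [0.2, 0.5, 1.7]
width: -0.1
time_s: 13.35
tool_pos: [577.9, -109.8, 221.7]
ee_rot: [-180.0, 0.0, -3.6]
ft_force: [-0.1, 0.9, -0.6]
width: -0.2
```

View pics/wrist9.png

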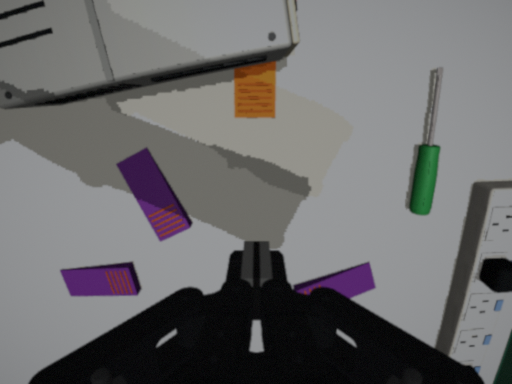

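View pics/side9.png

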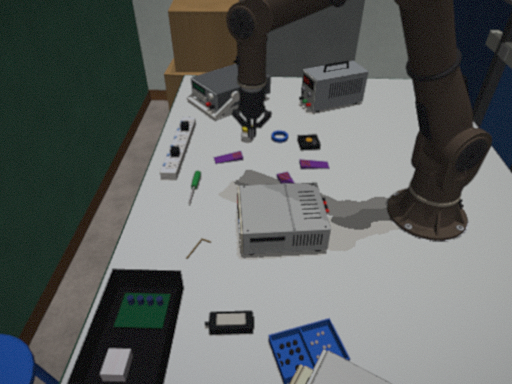

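Run:
```python
from h import *
c=bot.calibration("wrist")
print(ray("wrist",[(235,117.5),(275,118)],16,c),ray("wrist",[(271.5,36)],106,c))
im,_=bot.get_image("top");cv2.imwrite("pics/top9.png",im)
a=[cv2.resize(cv2.imread(f"pics/{n}.png")[165:285,180:340],None,fx=3.2,fy=3.2,interpolation=cv2.INTER_CUBIC) for n in("top0","top9")]
cv2.imwrite("pics/top9c.png",np.hstack(a)[:, :1024][:, :, :]if 0 else cv2.resize(np.hstack(a),(800,300)))
```

```text
[[559.04460204 -47.78736475  16.        ]
 [603.13787042 -51.13316063  16.        ]] [[598.11724261  16.43998942 106.        ]]
```

View pics/top9c.png

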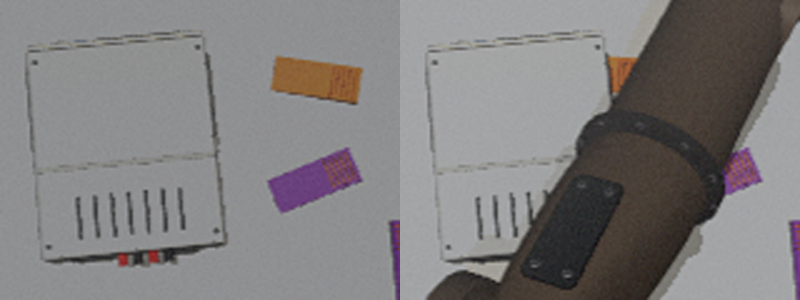

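The wedge's back is at (581,-49.5), about 77.5 mm short of the foot, and the corner screw hasn't moved. The top views show the meter in its place. I'll hand in.

```bash
python3 -c "
from bench import bot
print(bot.sign_off(), bot.state()['time_s'])"
```

```text
the job is handed in; nothing more can be done
the job is handed in; nothing more can be done
```

I pushed the orange wedge, thin end first, under the meter's bare foot until it sat snug, checked it with a press from above, and handed the job in at about 13.5 s. No verdict was reported.

- **Push:** I used two fingertips on the wedge's back face, which turned it about 4 degrees into line with the foot. I stopped at about 6 N of push, roughly 2 mm after first contact.
- **Press check:** with the fingers shut I pressed above the foot at about 14 N. The tip stayed at z = 106.0 mm, so the foot did not give. The press also showed a sideways force of about 4 N, but the meter did not shift.
- **Last look:** the foot sits about 77.5 mm ahead of the wedge's back face, around x +22 in the wedge's frame and within about 2 mm of its centreline. The meter's corner screw stayed within 1 mm. In the last pictures the other things looked undisturbed and the arm was clear.
- **Not measured or in disagreement:** I did not measure the meter's tilt or the force the wedge carries directly. Both are inferred from the snug push and the firm press. The top and wrist cameras disagreed by about 3 to 5 mm on the wedge's first position, and I worked from the wrist camera.

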